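Clamp a core plug in the trimming fixture

TASK

Lay the buff sandstone core plug in the V rail of the trimming fixture and slide it along the rail until its end is fully home, pressed against the end stop with a light touch: a few newtons, never above 8 N, for the stone is friable. Then, with the plug home, push the red handle of the toggle clamp down past its over-centre point until it lies locked on its own stop and the rubber-capped spindle holds the plug down; the handle stiffens, gives way and then stops dead, so feel for that and never load it above 25 N. Leave the dark plug, the jar and the brush where they are, and take the hand away.

Things in the scene. Friction and masses are not known exactly. Their poses are not given: they have to be found in the camera images.
- sandstone_mid (a point): Centre of the sandstone core plug to be clamped: a buff, brown-banded solid cylinder, 38 mm in diameter, 76 mm long, about 190 g. x runs along its axis (either end may lead). It starts lying in one of the two places of the wooden tray; its centre is then 27 mm above the bench.
- sandstone: The same plug; origin on its surface, 19 mm off the centre, on the side that is underneath at the start.
- nest (a point): Middle of the clamp's seat: on the axis of a plug lying in the rail, straight under the locked cap, 53 mm above the bench. x runs along the V rail to the end stop, y across to the clamp, z up.
- end_stop: Steel angle stop, face 44 x 56 mm, screwed tight to the plate anywhere from 33 to 43 mm from nest along its x. Origin at the foot of the face that the plug's flat end must touch (plug's centre then 38 mm from it), 12 mm above the bench. Sliding the plug along the rail takes 1 to 6 N, in sticks and slips; a push of 7 N or more means that it is on the stop.
- handle_grip (a point): On the upper, inner side of the red grip (19 mm round), 115 mm from the handle's pivot, 25 mm short of its tip. It swings in nest's y-z plane at x = 0; path in nest's frame (y, z in mm; slope): open, as found (145, 115; 62 deg), (163, 110; 54), (175, 106; 47), (187, 101; 40), (200, 93; 31), (205, 87; 25), cap touches plug (211, 77; 17), dead centre (216, 54; 4), locked on its stop (218, 43; -2).
- handle: Clamp handle, origin at its pivot on the bar. 3 to 5 N moves it while free; below a slope of 30 deg it sinks by its weight until the cap touches. From there the push at the grip rises to 8 to 16 N (spindle setting differs by 1 mm either way), falls to nothing near dead centre; beyond, it snaps by itself onto its rigid stop. Let go before, it springs back.
- cap: Black rubber cap, 18 mm across, on the spindle of the clamp's bar; origin at the centre of its foot. With the handle locked it stands on top of the plug within 5 mm of its middle and presses with about 30 to 50 N.
- basalt_mid (a point): Centre of the other core plug, dark grey basalt, same size, lying in the other place of the tray; leave it.
- tray: Fixed wooden plug tray, 104 x 190 x 8 mm, origin under its centre. Its two places lie 94 mm apart along its y, plugs lie along its x between ridges 5 mm high.
- jar: Amber glass jar with a white cap, 68 mm across, 105 mm tall, origin under its centre; leave it.
- brush: Wooden-handled brush, 200 mm long, lying on the bench, origin under its middle; leave it.
- fixture: Trimming fixture bolted to the bench, origin 53 mm under nest, same axes. Steel plate 159 x 205 mm, top 12 mm above the bench. Aluminium 90 degree V rail, x = -64 to +30 mm, open at -x, 34 mm over its edges, which lie 40 mm above the bench (13 mm below nest), so fingers holding the plug pass down beside it. Clamp base at y = 70 to 140 mm.
- clampbar: Steel bar of the clamp, origin at its pivot, 86 mm from the rail in fixture y and 77 mm above the bench. Open, as found, it stands nearly upright (y = 70 to 108 mm with its spindle), top about 180 mm above the bench, its cap 60 mm or more clear of the rail's middle plane; locked, it lies level over the plug.
Things that resemble listed ones, but are neither listed nor needed, are in the scene too. There is more than one size of the sandstone; the job needs the largest.

How it is judged (in metres and radians):
On the way, in this order (a step that is already met when the one before it is completed fails the run):
1. the sandstone plug lies in the V rail and is pressed home against the end stop (by over 1 N), with the clamp handle still raised (x of sandstone_mid in the frame of end_stop between -0.0395 and -0.0365 m and y of sandstone_mid in the frame of nest between -0.0025 and 0.0025 m and z of sandstone_mid in the frame of nest between -0.0025 and 0.0025 m and angle between the x axis of sandstone_mid and the x axis of nest, either way round below 0.05 rad and z of handle_grip in the frame of nest above 0.08 m and contact force between sandstone and end_stop above 1 N), for 0.2 s.
2. the handle is past centre and locked down on its stop, and the rubber cap presses on the plug (z of handle_grip in the frame of nest below 0.0475 m and contact force between cap and sandstone above 20 N), for 0.2 s.
At the end, for the whole second after the job is handed in: Sandstone plug in the V rail, its centre 36.5 to 39.5 mm from the end stop's face (its end on the stop), within 2.5 mm of the rail's axis, along it within 0.05 rad, at rest; handle_grip less than 47.5 mm above nest (handle past centre, on its stop); rubber cap pressing the plug with over 20 N (all of step 2 and x of sandstone_mid in the frame of end_stop between -0.0395 and -0.0365 m and y of sandstone_mid in the frame of nest between -0.0025 and 0.0025 m and z of sandstone_mid in the frame of nest between -0.0025 and 0.0025 m and angle between the x axis of sandstone_mid and the x axis of nest, either way round below 0.05 rad and linear speed of sandstone below 0.02 m/s); the robot touches nothing.
It fails at once if the sandstone plug is pressed on the end stop with more than 8 N (contact force between sandstone and end_stop above 8 N).
It fails at once if the robot loads the clamp handle with more than 25 N (contact force between any of the fingers, the arm and handle above 25 N).
It fails at once if the dark plug, the jar or the brush is moved by more than 15 mm (distance of any of basalt_mid, jar, brush from where it was at the start of the episode above 0.015 m).
It also fails if it takes over 69 s, if anything falls off the work surface, if the arm or the gripper's body presses on something with over 40 N, if the wrist force passes 120 N, or if a joint passes its speed limit or range.

ROBOT

A 7-joint arm with a two-finger parallel gripper is mounted at the origin on the work surface. World frame = base frame: x ahead of the robot, y to its left, z up, the work surface at z = 0. Lengths are in m, angles in degrees, forces in N, time in s.
With the tool pointing down it reaches from about 0.425 to 0.925 m from the base axis. Payload 6.8 kg.
Tool frame: the origin (TCP) lies at the very end of the fingers, on their centre line; the grasp point (between the pads) lies 19 mm behind it; z points along the fingers, y is the line along which they close (so a half turn about z gives the same grasp; the last joint's range is limited). The gripper opens to 85 mm and grips with 20 to 120 N. Pads are 22 mm wide; open, the fingers measure 114 mm over their backs; the gripper's body (76 mm by 85 mm) begins 54 mm behind the grasp point. The pads swing forward as they close: fully open they stand 13 mm farther back than shut.
Start: joints at [-79.933, 27.33, 1.283, 89.118, -0.659, 63.558, -4.761], TCP at [0.189, 0.648, 0.231] pointing down, gripper open.
Joint ranges: [-169.35, 169.35], [-19.33, 120.38], [-80.79, 83.38], [13.8, 139.57], [-78.32, 258.32], [9.67, 109.79], [-169.56, 169.56]. Speed limits (degrees/s): [136.94, 136.94, 180, 180, 180, 180, 180].

INTERFACE

Orientations are given as [roll, pitch, yaw] about the fixed x, y, z axes, in that order (R = Rz(yaw) Ry(pitch) Rx(roll)).
In Python, from plant import r gives the robot as it stands. The module is installed in compiled form; this text tells all that it offers.
- The arm moves only by the shell command python3 -m jog 'ROWS'. ROWS is JSON, a list that holds one entry, the list of rows, each a list of 7 numbers: the shift along the tool's x, y, z in cm, then the turn, a rotation vector about the tool's x, y, z in degrees, then the opening, from 0 (shut) to 1 (fully open). In form: [[[dx, dy, dz, rx, ry, rz, gripper], ...]]. A call has 1 to 10 rows; each row is the pose to reach, as a shift and turn from the pose commanded when the call began, along the tool's axes at that moment; what a row does not reach only later rows make up. A row lasts 1/10 s, in which the tool goes at most 50 mm and 8.59 degrees, less where a joint would pass 70% of its speed; a pose out of reach is approached as far as the arm can. A call with a gripper value outside its range is refused whole. The fingers move at their own pace and stop on an object; the grip force is fixed at half the most. Time passes only in rows, so rows that repeat a pose let the fingers close. It gives the time, the measured TCP pose, the force, the opening and the grip force at its end, in the units of the state.
- r.get_obs(): the state, without advancing time (a new reading comes with each control period).
- r.read_camera(name): name is "scene" or "top" or "wrist"; returns the picture (420x560x3 uint8, red, green, blue); there is no depth.
- r.camera_params(name): a dict with "camera_matrix" (3x3 intrinsics, pixels), "R" (3x3) and "t" (3): a world point X has camera coordinates R X + t. Camera axes: x right, y down, z forward; pixel columns grow to the right and rows downward; lengths in m; the calibration is good to about 2 mm. A picture is of the moment at which its call begins: read the wrist's pose just before it. camera_params takes no time and is no camera call; for the wrist camera it gives the pose at the moment of the call.
- r.sign_off(): hands the job in; it is judged then, once.
Trained networks look in the newest picture that a camera, given by its name, has taken for a name from the list of things; names that differ only in an ending like _2 or _b are one class to them, and where a whole thing is asked for, a point or a joint stands for the part that bears it (a point fixed in the world has none). Each returns a list of dicts, best first, with "conf" (0 to 1); they miss things now and then, are a little off and sometimes report something else, mostly with a low value. They report only what shows in the picture. A call takes as long as a camera call. They do not tell look-alikes from the thing itself.
- r.search_frame(camera, name): "point" ([row, column] in pixels, amid what is visible of it).
The state is a dict: "time_s": time; "joint_pos": joint angles; "qvel": joint speeds; "effort": joint torques, N m; "tool_pos": TCP position; "tcp_rot": TCP orientation; "wrist_force": force on the tool from outside, world axes, zero at the start; "torque": the same for the moment, N m; "grip_width": finger opening in m; "grasp_force": force on a finger pad.
Only numpy, scipy, OpenCV 4.12 (cv2) and the standard library are available. Lean on these libraries where they do the work, as an engineer would, in place of code of your own. Each camera call takes 0.05 s, during which the arm holds its last target. There are 200 camera calls.

## Working session

There is one attempt and no reset: what is moved stays moved. The work goes in short steps, Python scripts to look and compute and a shell command to move; the robot and the scene stay as the last step left them, time stands still between calls to the robot, and variables do not carry over. Pictures are saved under pics/ and viewed, at most 10 in all, crops included, and the job is handed in when it is done.

```bash
mkdir -p pics; cat > h.py <<'E'
import numpy as np, cv2
from plant import r
from scipy.spatial.transform import Rotation as Ro
def ray(cam,p,z,P=None):
    P=P or r.camera_params(cam); K=np.array(P["camera_matrix"]);R=np.array(P["R"]);t=np.array(P["t"])
    d=R.T@np.linalg.solve(K,[p[1],p[0],1]); c=-R.T@t
    return c+d*(z-c[2])/d[2]
def proj(cam,X):
    P=r.camera_params(cam); x=np.array(P["camera_matrix"])@(np.array(P["R"])@X+np.array(P["t"])); return x[1]/x[2],x[0]/x[2]
def save(cam,name,crop=None,s=1):
    im=r.read_camera(cam)[:,:,::-1]
    if crop: im=im[crop[0]:crop[1],crop[2]:crop[3]]
    cv2.imwrite("pics/"+name,cv2.resize(np.ascontiguousarray(im),None,fx=s,fy=s,interpolation=cv2.INTER_CUBIC))
E
python3 - <<'E'
from h import *
np.set_printoptions(precision=4,suppress=True)
o=r.get_obs();print(o["tool_pos"],o["tcp_rot"],o["time_s"],o["grip_width"])
a=[]
for c in("top","scene"):
    a.append(r.read_camera(c)[:,:,::-1])
    for n,z in(("sandstone",.03),("basalt_mid",.03),("tray",.008),("jar",.1),("brush",.01),("end_stop",.05),("handle_grip",.16),("cap",.12),("fixture",.012),("clampbar",.12)):
        for d in r.search_frame(c,n)[:3]: print(c,n,np.round(d["point"]),round(d["conf"],2),ray(c,d["point"],z))
for c,i in zip(("top","scene"),a): cv2.imwrite(f"pics/{c}0.png",cv2.resize(i,None,fx=1.4,fy=1.4,interpolation=cv2.INTER_CUBIC))
E
```

```text
[0.1888 0.6474 0.2303] [-179.8965    0.0086  163.7429] 0.0 0.08544503189446283
top sandstone [196. 418.] 0.76 [ 0.6491 -0.3493  0.03  ]
top sandstone [239. 410.] 0.64 [ 0.5305 -0.3226  0.03  ]
top sandstone [212. 361.] 0.49 [ 0.6034 -0.1915  0.03  ]
top basalt_mid [272. 412.] 0.8 [ 0.4415 -0.3244  0.03  ]
top basalt_mid [232. 276.] 0.29 [0.5502 0.043  0.03  ]
top tray [255. 402.] 0.6 [ 0.4894 -0.3058  0.008 ]
top tray [229. 268.] 0.47 [0.5608 0.0651 0.008 ]
top jar [164. 375.] 0.59 [ 0.721  -0.2192  0.1   ]
top brush [260. 134.] 0.56 [0.4731 0.4311 0.01  ]
top end_stop [210. 312.] 0.45 [ 0.6076 -0.0558  0.05  ]
top handle_grip [231. 264.] 0.68 [0.537  0.0707 0.16  ]
top fixture [234. 291.] 0.73 [0.5441 0.0015 0.012 ]
scene sandstone [304. 209.] 0.86 [ 0.6269 -0.2011  0.03  ]
scene sandstone [363. 160.] 0.81 [ 0.6689 -0.3534  0.03  ]
scene sandstone [310. 140.] 0.63 [ 0.5351 -0.3207  0.03  ]
scene basalt_mid [290. 117.] 0.91 [ 0.4533 -0.333   0.03  ]
scene tray [305. 135.] 0.75 [ 0.5021 -0.3203  0.008 ]
scene jar [342. 227.] 0.67 [ 0.7573 -0.2441  0.1   ]
scene jar [264. 256.] 0.19 [ 0.6581 -0.0846  0.1   ]
scene brush [149. 342.] 0.73 [0.4593 0.4319 0.01  ]
scene brush [245. 258.] 0.54 [ 0.5631 -0.005   0.01  ]
scene end_stop [264. 258.] 0.9 [ 0.6324 -0.0615  0.05  ]
scene handle_grip [198. 267.] 0.73 [0.5707 0.0285 0.16  ]
scene handle_grip [340. 227.] 0.38 [ 0.7814 -0.2553  0.16  ]
scene cap [204. 255.] 0.5 [0.5345 0.0199 0.12  ]
scene fixture [244. 259.] 0.82 [ 0.5653 -0.0031  0.012 ]
scene clampbar [199. 267.] 0.56 [0.543  0.0502 0.12  ]
scene clampbar [287. 117.] 0.39 [ 0.5167 -0.3386  0.12  ]
```

View pics/top0.png

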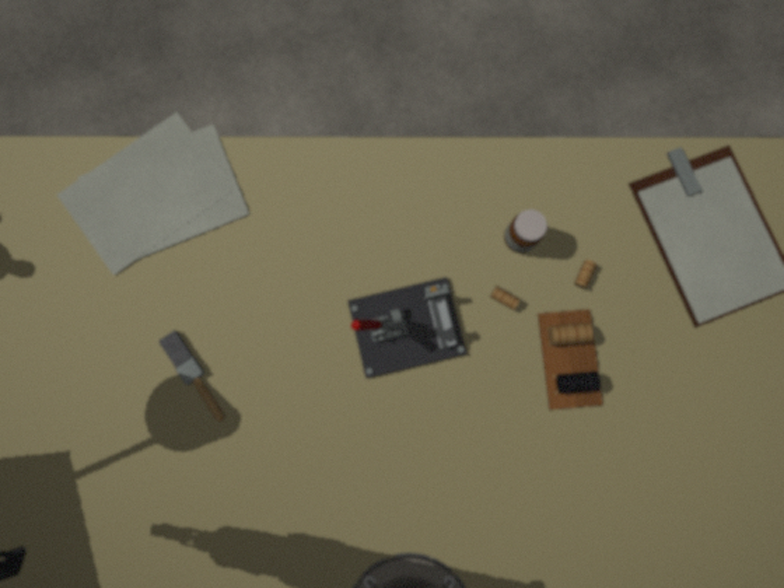

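View pics/scene0.png

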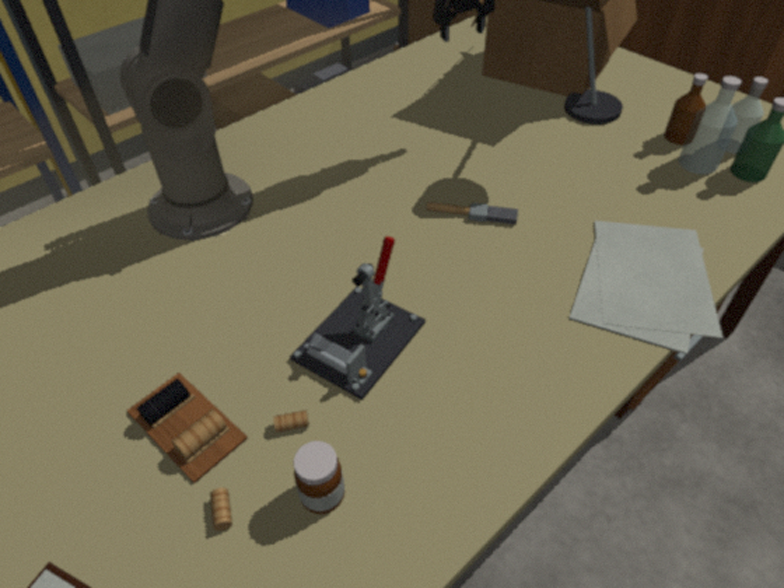

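Three buff candidates in the top image (network px): (196,418) and (212,361) are short pieces on the bench. (239,410) is in the tray next to the basalt, clearly the largest, and the only one in a tray place, so it is the one meant. A wrist crop will confirm this. The rail's stop is at the far (+x) end, nest yaw is about 12°, and the clamp is on +y.

```bash
cat >> h.py <<'E'
np.set_printoptions(precision=4,suppress=True)
def row(p,yaw,tilt=None,base=None):
    o=r.get_obs(); b=base or (o["tool_pos"],o["tcp_rot"])
    R=Ro.from_euler("xyz",b[1],degrees=True); T=Ro.from_euler("xyz",[180,0,yaw],degrees=True)
    if tilt is not None: T=Ro.from_rotvec(tilt,degrees=True)*T
    return np.round(np.r_[R.inv().apply(np.array(p)-b[0])*100,(R.inv()*T).as_rotvec(degrees=True)],2)
E
python3 - <<'E'
from h import *
print(row([.48,.28,.34],130),row([.54,-.31,.29],95,base=([.48,.28,.34],[180,0,130])))
E
```

```text
[-38.24 -27.18 -10.87   0.    -0.    33.74] [-49.05 -33.33   5.     0.    -0.    35.  ]
```

```bash
python3 -m jog '[[[-38,-27,-11,0,0,34,1],[-38,-27,-11,0,0,34,1],[-38,-27,-11,0,0,34,1],[-38,-27,-11,0,0,34,1],[-38,-27,-11,0,0,34,1],[-38,-27,-11,0,0,34,1],[-38,-27,-11,0,0,34,1],[-38,-27,-11,0,0,34,1],[-38,-27,-11,0,0,34,1],[-38,-27,-11,0,0,34,1]]]'
python3 -m jog '[[[-49,-33,2,0,0,35,1],[-49,-33,2,0,0,35,1],[-49,-33,2,0,0,35,1],[-49,-33,2,0,0,35,1],[-49,-33,2,0,0,35,1],[-49,-33,2,0,0,35,1],[-49,-33,2,0,0,35,1],[-49,-33,2,0,0,35,1],[-49,-33,2,0,0,35,1],[-49,-33,2,0,0,35,1]]]'
python3 - <<'E'
from h import *
print(row([.54,-.31,.26],95))
E
```

```text
time_s: 2.1
tool_pos: [0.481, 0.2782, 0.3428]
tcp_rot: [179.9, 0.1, 129.4]
wrist_force: [0.8, -0.6, -0.2]
grip_width: 0.0855
grasp_force: 0.0
time_s: 3.1
tool_pos: [0.5285, -0.2165, 0.3247]
tcp_rot: [179.9, -0.0, 94.8]
wrist_force: [0.8, 1.0, 0.5]
grip_width: 0.0854
grasp_force: 0.0
[-9.41  0.36  6.46  0.06 -0.02 -0.22]
```

```bash
python3 -m jog '[[[-9.4,0.4,6,0,0,0,1],[-9.4,0.4,6,0,0,0,1],[-9.4,0.4,6,0,0,0,1],[-9.4,0.4,6,0,0,0,1],[-9.4,0.4,6,0,0,0,1]]]'
python3 - <<'E'
from h import *
o=r.get_obs();print(o["tool_pos"],o["tcp_rot"])
save("wrist","w0.png",s=1.4)
for n in("sandstone","basalt_mid","tray"):
    for d in r.search_frame("wrist",n)[:3]: print(n,np.round(d["point"]),d["conf"],ray("wrist",d["point"],.03))
E
```

```text
time_s: 3.6
tool_pos: [0.5408, -0.3071, 0.2648]
tcp_rot: [180.0, -0.0, 94.8]
wrist_force: [0.8, 0.1, 0.5]
grip_width: 0.0853
grasp_force: 0.0
[ 0.5408 -0.3071  0.2648] [179.9669  -0.0359  94.7928]
sandstone [216. 375.] 0.97 [ 0.6491 -0.3519  0.03  ]
sandstone [174. 271.] 0.89 [ 0.535  -0.3151  0.03  ]
sandstone [ 49. 356.] 0.55 [ 0.6047 -0.1905  0.03  ]
tray [157. 228.] 0.73 [ 0.4907 -0.302   0.03  ]
```

View pics/w0.png

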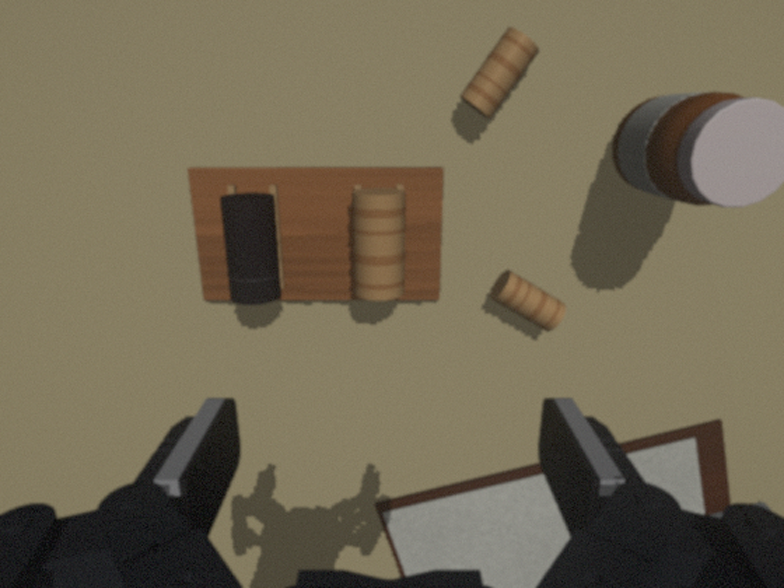

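The wrist picture shows the big banded plug in the right place of the tray (crop px 351–405 × 188–300, aspect 2:1). The basalt is on its left, and the two smaller sandstone pieces lie off the tray at (500,72) and (528,300). The big plug is aligned with the tool.

```bash
python3 - <<'E'
from h import *
P=r.camera_params("wrist");R=np.array(P["R"]);print("axis",R[2],"cam",-R.T@P["t"])
a=ray("wrist",[134,270],.044);b=ray("wrist",[214,270],.02);print(a,b,np.linalg.norm(a-b),(a+b)/2)
for d in (.535,-.3151),( (a+b)/2)[:2]: print(row([*d,.014],95))
E
```

```text
axis [ 0.0296 -0.324  -0.9456] cam [ 0.5333 -0.224   0.4082]
[ 0.531  -0.2733  0.044 ] [ 0.5375 -0.3628  0.02  ] 0.09285443765430694 [ 0.5343 -0.318   0.032 ]
[-0.81 -0.74 25.14  0.11 -0.02 -0.11]
[-1.09 -0.84 25.14  0.11 -0.02 -0.11]
```

```bash
python3 -m jog '[[[-0.85,-0.7,17,0,0,0,1],[-0.85,-0.7,17,0,0,0,1],[-0.85,-0.7,17,0,0,0,1],[-0.85,-0.7,17,0,0,0,1],[-0.85,-0.7,22,0,0,0,1],[-0.85,-0.7,23.5,0,0,0,1],[-0.85,-0.7,25,0,0,0,1],[-0.85,-0.7,25,0,0,0,1]]]'
```

```text
time_s: 4.6
tool_pos: [0.534, -0.3165, 0.0139]
tcp_rot: [-180.0, -0.0, 94.8]
wrist_force: [0.3, 0.3, -0.1]
grip_width: 0.0856
grasp_force: 0.0
```

```bash
python3 -m jog '[[[0,0,0,0,0,0,0],[0,0,0,0,0,0,0],[0,0,0,0,0,0,0],[0,0,0,0,0,0,0],[0,0,0,0,0,0,0],[0,0,0,0,0,0,0],[0,0,0,0,0,0,0],[0,0,0,0,0,0,0]]]'
```

```text
time_s: 5.4
tool_pos: [0.5349, -0.3176, 0.016]
tcp_rot: [179.9, 0.0, 94.7]
wrist_force: [0.1, 0.1, 7.5]
grip_width: 0.036
grasp_force: 59.3
```

```bash
python3 -m jog '[[[0,0,-3,0,0,0,0],[0,0,-8,0,0,0,0],[0,0,-13,0,0,0,0],[0,0,-18,0,0,0,0],[0,0,-22,0,0,0,0],[0,0,-22,0,0,0,0]]]'
python3 - <<'E'
from h import *
c=[ray("top",np.array(p[::-1])/1.4,.012) for p in((349,300),(445,280),(466,355),(366,377))]
print(np.array(c)); 
for a,b in((0,1),(1,2),(2,3),(3,0)): v=c[b]-c[a];print(np.linalg.norm(v),np.degrees(np.arctan2(v[1],v[0])))
m=ray("top",np.array([323,443])/1.4,.04);print("railmid",m)
n=m[:2]+.017*np.array([.978,.207]);print(n,row([*(n-.0*n),.27],12))
E
```

```text
time_s: 6.0
tool_pos: [0.5363, -0.3196, 0.2409]
tcp_rot: [179.4, 0.3, 94.7]
wrist_force: [0.3, -0.2, -2.2]
grip_width: 0.036
grasp_force: 61.3
[[ 0.6003  0.1163  0.012 ]
 [ 0.6409 -0.0747  0.012 ]
 [ 0.4918 -0.1139  0.012 ]
 [ 0.4488  0.0817  0.012 ]]
0.19529203865742858 -78.0098815849757
0.15416446498615277 -165.25575400027202
0.20032821585308352 102.38720657557575
0.155392926329283 12.866312590975948
railmid [ 0.5517 -0.0671  0.04  ]
[ 0.5683 -0.0636] [25.23  5.31 -2.98  0.65 -0.17 82.7 ]
```

```bash
python3 -m jog '[[[25,2.5,-3,0.6,0,82,0],[25,2.5,-3,0.6,0,82,0],[25,2.5,-3,0.6,0,82,0],[25,2.5,-3,0.6,0,82,0],[25,2.5,-3,0.6,0,82,0],[25,2.5,-3,0.6,0,82,0],[25,2.5,-3,0.6,0,82,0],[25,2.5,-3,0.6,0,82,0],[25,2.5,-3,0.6,0,82,0],[25,2.5,-3,0.6,0,82,0]]]'
python3 -m jog '[[[0,0,0,0,0,0,0],[0,0,0,0,0,0,0]]]'
python3 - <<'E'
from h import *
o=r.get_obs();print(o["tool_pos"],o["tcp_rot"])
save("wrist","w1.png",s=1.4)
P=r.camera_params("wrist");R=np.array(P["R"]);print("axis",R[2],"cam",-R.T@P["t"])
for n,z in(("end_stop",.04),("fixture",.012),("sandstone",.27),("handle_grip",.168),("cap",.15)):
    for d in r.search_frame("wrist",n)[:2]: print(n,np.round(d["point"]),d["conf"],ray("wrist",d["point"],z))
E
```

```text
time_s: 7.0
tool_pos: [0.5375, -0.0656, 0.2636]
tcp_rot: [-179.5, 0.4, 12.4]
wrist_force: [-0.3, -0.1, -1.6]
grip_width: 0.036
grasp_force: 61.3
time_s: 7.2
tool_pos: [0.5378, -0.0658, 0.2638]
tcp_rot: [-179.6, 0.4, 12.9]
wrist_force: [0.7, -0.0, -2.4]
grip_width: 0.0361
grasp_force: 61.3
[ 0.5378 -0.0658  0.2638] [-179.5809    0.4183   12.9285]
axis [-0.3239 -0.0675 -0.9437] cam [ 0.6202 -0.0488  0.4062]
end_stop [ 82. 284.] 0.62 [ 0.6172 -0.0532  0.04  ]
fixture [136. 204.] 0.66 [0.5466 0.0152 0.012 ]
fixture [159. 176.] 0.22 [0.517  0.0406 0.012 ]
sandstone [124. 414.] 0.81 [ 0.6157 -0.0989  0.27  ]
sandstone [130. 555.] 0.51 [ 0.6247 -0.1483  0.27  ]
handle_grip [153.  75.] 0.86 [0.5474 0.0686 0.168 ]
handle_grip [293. 275.] 0.56 [ 0.4756 -0.0782  0.168 ]
cap [158. 176.] 0.64 [0.5534 0.0094 0.15  ]
```

View pics/w1.png

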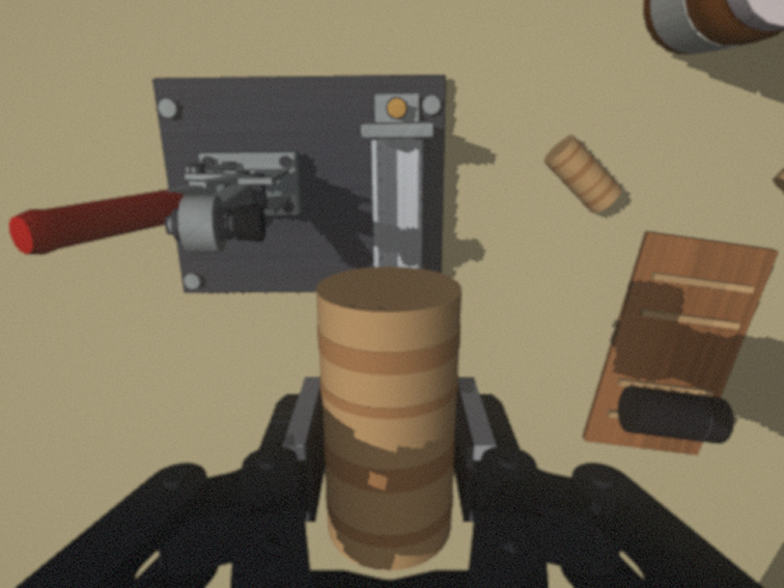

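The wrist picture shows the stop's top at (397,130), with the rail centreline near column 398 below it. The plate corners are at (154,79) and (444,76). The handle tip is at (25,232) and the plug sits squarely in the hand.

```bash
python3 - <<'E'
from h import *
w=lambda c,rw,z: ray("wrist",np.array([rw,c])/1.4,z)
a=w(398,145,.04);b=w(398.5,265,.04);v=a-b
y=np.arctan2(v[1],v[0]);print("rail",a,b,np.degrees(y))
for p in((154,79),(444,76),(184,292)): print("plate",w(*p,.012))
s=w(397,137,.068);s2=w(397,137,.06);print("stop face top",s,s2)
ps=[w(c,rw,.012) for c,rw in((154,79),(444,76),(184,292))]
e=ps[0]-ps[1];print("yaw plate",np.degrees(np.arctan2(-e[0],e[1])), np.linalg.norm(e),np.linalg.norm(ps[0]-ps[2]))
o=r.get_obs();R=Ro.from_euler("xyz",o["tcp_rot"],degrees=True)
g=o["tool_pos"]-R.as_matrix()[:,2]*.013;print("plug~",g)
f=w(389,290,g[2]+.0);print("plug far end axis?",f, w(389,270,g[2]+.019),w(389,562,g[2]))
n=np.array([np.cos(y),np.sin(y)]);
print("tool vs rail: along to stop",(s[:2]-g[:2])@n,"lat (rail left of tool +)",np.cross(n,(b-g)[:2]))
E
```

```text
rail [ 0.599  -0.0579  0.04  ] [ 0.5177 -0.0771  0.04  ] 13.266460541227294
plate [0.6031 0.1168 0.012 ]
plate [ 0.6492 -0.0793  0.012 ]
plate [0.4505 0.0816 0.012 ]
stop face top [ 0.6051 -0.0556  0.068 ] [ 0.6047 -0.0558  0.06  ]
yaw plate 13.21721509235588 0.20138245923406434 0.15667324915293426
plug~ [ 0.5383 -0.0661  0.2774]
plug far end axis? [ 0.5771 -0.0582  0.2774] [ 0.5879 -0.0558  0.2964] [ 0.4887 -0.0781  0.2774]
tool vs rail: along to stop 0.06741324357595055 lat (rail left of tool +) -0.005969041786095224<stdin>:13: DeprecationWarning: Arrays of 2-dimensional vectors are deprecated. Use arrays of 3-dimensional vectors instead. (deprecated in NumPy 2.0)
```

```bash
python3 - <<'E'
from h import *
print(row([.5486,-.0697,.06],13.2))
E
```

```text
[ 1.06  0.74 20.43 -0.44  0.35 -0.42]
```

```bash
python3 -m jog '[[[1,0.7,4,-0.2,0.3,-0.3,0],[1,0.7,9,-0.2,0.3,-0.3,0],[1,0.7,13,-0.2,0.3,-0.3,0],[1,0.7,17,-0.2,0.3,-0.3,0],[1,0.7,19,-0.2,0.3,-0.3,0],[1,0.7,20,-0.2,0.3,-0.3,0],[1,0.7,20,-0.2,0.3,-0.3,0],[1,0.7,20,-0.2,0.3,-0.3,0]]]'
python3 - <<'E'
from h import *
o=r.get_obs();print(o["tool_pos"],o["tcp_rot"],o["wrist_force"])
n=np.array([np.cos(np.radians(13.2)),np.sin(np.radians(13.2))]);d=o["tool_pos"][:2]-np.array([.599,-.0579]);print("lat left",n[0]*d[1]-n[1]*d[0])
save("wrist","w2.png",s=1.4)
E
```

```text
time_s: 8.3
tool_pos: [0.5489, -0.0698, 0.0653]
tcp_rot: [-179.8, -0.0, 13.0]
wrist_force: [0.3, -0.6, -2.2]
grip_width: 0.0359
grasp_force: 61.2
[ 0.5489 -0.0698  0.0653] [-179.8147   -0.0338   13.041 ] [ 0.2801 -0.6346 -2.2424]
lat left -0.00011706854514585176
```

View pics/w2.png

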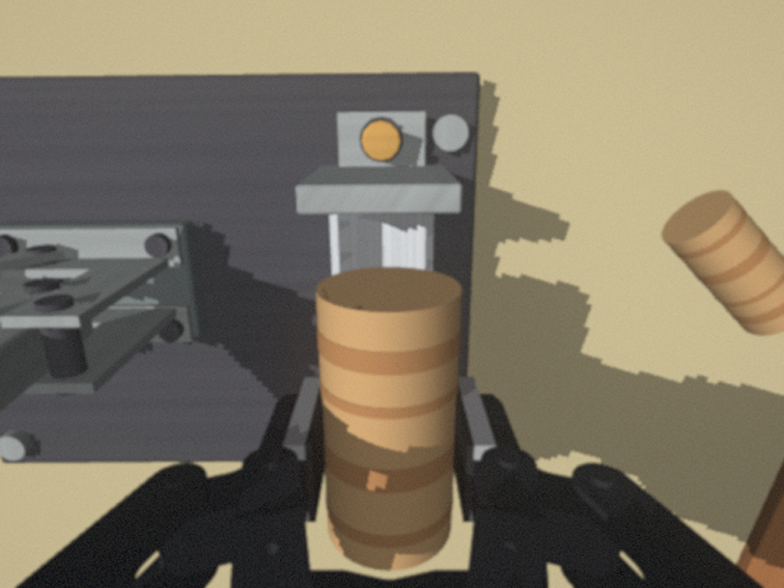

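```bash
python3 - <<'E'
from h import *
w=lambda c,rw,z: ray("wrist",np.array([rw,c])/1.4,z)
o=r.get_obs();R=Ro.from_euler("xyz",o["tcp_rot"],degrees=True).as_matrix();t=o["tool_pos"]
f=lambda X:(R.T@(X-t))*1000
print("rail",f(w(381.5,225,.04)),f(w(381.5,260,.04)),"stop top",f(w(379.5,212,.068)),f(w(379.5,186,.068)),"plug front",f(w(389.5,289,t[2]+.011)),"plug back",f(w(389.5,540,t[2]+.011)),"edges",f(w(330,225,.04)),f(w(433,225,.04)),f(w(298,195,.068)),f(w(461,195,.068)))
E
```

```text
rail [48.6785 -1.4818 25.6302] [36.994  -1.5526 25.6165] stop top [57.898  -1.6288 -2.3586] [64.7566 -1.5789 -2.3506] plug front [ 39.0883   0.9978 -10.9567] plug back [-43.9266   0.9013 -11.0553] edges [ 48.6985 -18.1092  25.6834] [48.6585 15.1388 25.5769] [ 62.4354 -23.1389  -2.2843] [62.3786 19.9335 -2.4222]
```

```bash
python3 -m jog '[[[0,-0.24,0.5,-0.1,0,-0.1,0],[0,-0.24,1,-0.1,0,-0.1,0],[0,-0.24,1.5,-0.1,0,-0.1,0],[0,-0.24,1.9,-0.1,0,-0.1,0],[0,-0.24,1.9,-0.1,0,-0.1,0]]]'
python3 -m jog '[[[0,0,0.1,0,0,0,0],[0,0,0.2,0,0,0,0],[0,0,0.2,0,0,0,0]]]'
```

```text
time_s: 8.85
tool_pos: [0.547, -0.067, 0.0446]
tcp_rot: [-179.9, 0.1, 13.1]
wrist_force: [0.4, -0.5, -2.6]
grip_width: 0.0359
grasp_force: 61.2
time_s: 9.15
tool_pos: [0.5475, -0.0671, 0.0433]
tcp_rot: [-179.9, 0.1, 13.1]
wrist_force: [0.7, -0.9, -1.7]
grip_width: 0.0363
grasp_force: 61.2
```

```bash
python3 -m jog '[[[0,0,0.1,0,0,0,0],[0,0,0.1,0,0,0,0]]]'; python3 -m jog '[[[0,0,0.1,0,0,0,0],[0,0,0.1,0,0,0,0]]]'
```

```text
time_s: 9.35
tool_pos: [0.5477, -0.0673, 0.0424]
tcp_rot: [-179.9, 0.0, 13.1]
wrist_force: [-0.0, -0.1, -1.0]
grip_width: 0.0359
grasp_force: 61.6
time_s: 9.55
tool_pos: [0.5479, -0.0677, 0.0419]
tcp_rot: [-179.9, 0.0, 13.1]
wrist_force: [0.0, -1.8, 4.9]
grip_width: 0.0361
grasp_force: 62.1
```

```bash
python3 -m jog '[[[0,0.05,-0.05,0,0,0,0],[0,0.05,-0.05,0,0,0,0]]]'; python3 -m jog '[[[0.3,0,0,0,0,0,0],[0.6,0,0,0,0,0,0],[0.9,0,0,0,0,0,0],[1.2,0,0,0,0,0,0],[1.2,0,0,0,0,0,0]]]'
```

```text
time_s: 9.75
tool_pos: [0.5479, -0.0677, 0.042]
tcp_rot: [-179.9, 0.0, 13.1]
wrist_force: [-0.4, -0.9, 0.9]
grip_width: 0.0362
grasp_force: 61.4
time_s: 10.25
tool_pos: [0.5484, -0.0676, 0.0416]
tcp_rot: [-179.5, 1.1, 13.0]
wrist_force: [-31.9, -2.6, 36.4]
grip_width: 0.0362
grasp_force: 65.5
```

```bash
python3 -m jog '[[[-1.2,0,0,0,0,0,0],[-1.2,0,0,0,0,0,0]]]'; python3 - <<'E'
from h import *
save("wrist","w3.png",s=1.4)
a=r.read_camera("scene")[200:320,190:330,::-1];cv2.imwrite("pics/s3.png",cv2.resize(a,None,fx=5,fy=5,interpolation=cv2.INTER_CUBIC))
E
```

```text
time_s: 10.45
tool_pos: [0.5452, -0.0684, 0.0419]
tcp_rot: [-179.8, 0.2, 13.1]
wrist_force: [-9.2, -2.6, 10.3]
grip_width: 0.036
grasp_force: 62.2
```

View pics/w3.png

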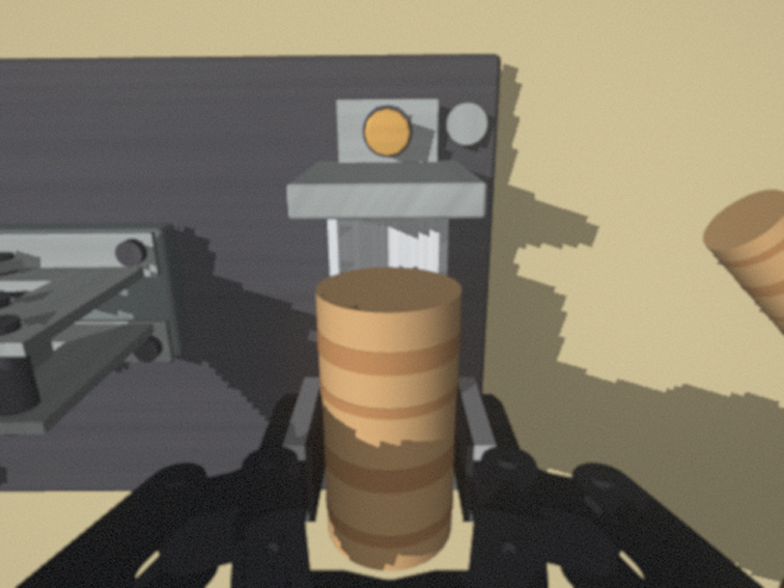

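View pics/s3.png

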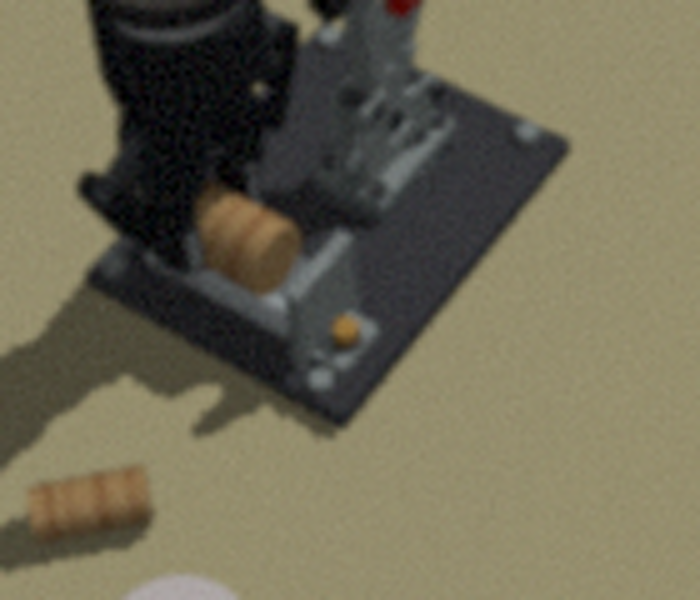

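Not on the stop: the gap is about 18 mm, so holding the plug while sliding just jams it in the V. I'll release it so it settles in the rail, then push its rear face with the closed fingers.

```bash
python3 -m jog '[[[0,0,0,0,0,0,0.7],[0,0,0,0,0,0,0.7],[0,0,0,0,0,0,0.7],[0,0,-1,0,0,0,0.7],[0,0,-3.5,0,0,0,0.7],[0,0,-6,0,0,0,0.7],[0,0,-6.5,0,0,0,0],[0,0,-6.5,0,0,0,0],[-3,0,-6.5,0,0,0,0],[-7,0,-6.5,0,0,0,0]]]'
python3 -m jog '[[[0,0,0,0,0,0,0],[0,0,0,0,0,0,0]]]'
python3 - <<'E'
from h import *
o=r.get_obs();R=Ro.from_euler("xyz",o["tcp_rot"],degrees=True).as_matrix();t=o["tool_pos"];print(t,o["tcp_rot"],o["wrist_force"])
save("wrist","w4.png",s=1.4)
E
```

```text
time_s: 11.55
tool_pos: [0.4798, -0.0832, 0.1062]
tcp_rot: [-180.0, 0.1, 13.3]
wrist_force: [0.3, -0.5, 0.2]
grip_width: 0.002
grasp_force: 0.0
time_s: 11.75
tool_pos: [0.4784, -0.0833, 0.1063]
tcp_rot: [-179.8, 0.1, 13.1]
wrist_force: [0.3, 0.7, 0.6]
grip_width: -0.0001
grasp_force: 0.0
[ 0.4784 -0.0833  0.1063] [-179.8202    0.1219   13.0921] [0.3061 0.7047 0.5764]
```

View pics/w4.png

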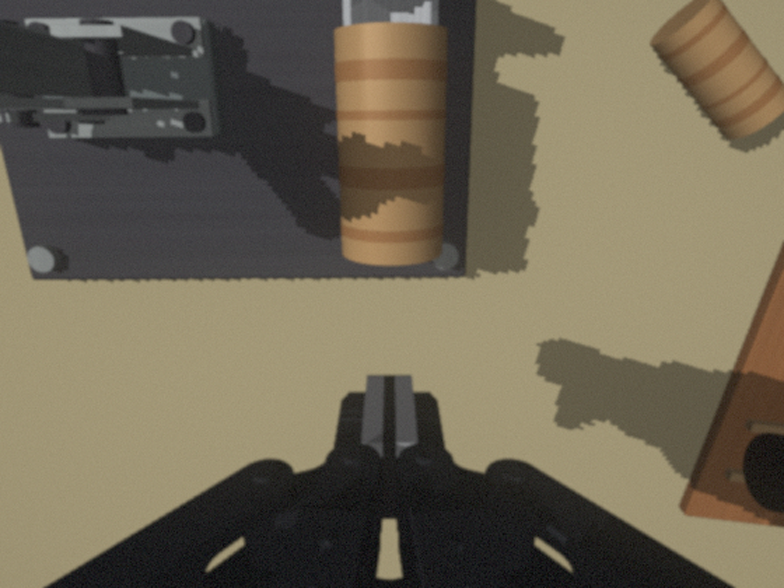

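Plug now lies in the rail (335–445 × 25–265) with its rear end at row 265. The closed fingers are behind it at column 389.

```bash
python3 - <<'E'
from h import *
w=lambda c,rw,z: ray("wrist",np.array([rw,c])/1.4,z)
o=r.get_obs();R=Ro.from_euler("xyz",o["tcp_rot"],degrees=True).as_matrix();t=o["tool_pos"]
f=lambda X:(R.T@(X-t))*1000
print(f(w(392,265,.072)),f(w(391,24,.072)),f(w(342,240,.053)),f(w(443,240,.053)),f(w(366,378,t[2])),f(w(413,378,t[2])))
E
```

```text
[32.7426  1.9478 34.4453] [108.2512   1.6139  34.3557] [ 37.2302 -16.9021  53.4837] [37.1802 21.4335 53.3948] [ 7.0616 -6.1424  0.0058] [ 7.048   8.0674 -0.0271]
```

```bash
python3 -m jog '[[[0,0.1,3,0,0,0,0],[0,0.1,5,0,0,0,0],[0,0.1,5.8,0,0,0,0],[0.7,0.1,5.8,0,0,0,0],[1.4,0.1,5.8,0,0,0,0],[1.9,0.1,5.8,0,0,0,0],[1.9,0.1,5.8,0,0,0,0]]]'
python3 -m jog '[[[0.2,0,0,0,0,0,0],[0.4,0,0,0,0,0,0],[0.5,0,0,0,0,0,0]]]'
python3 -m jog '[[[0.1,0,0,0,0,0,0],[0.2,0,0,0,0,0,0],[0.3,0,0,0,0,0,0]]]'
```

```text
time_s: 12.5
tool_pos: [0.4999, -0.0798, 0.0495]
tcp_rot: [-179.9, -0.1, 13.2]
wrist_force: [0.5, -0.1, -0.3]
grip_width: 0.0005
grasp_force: 0.0
time_s: 12.8
tool_pos: [0.5009, -0.0793, 0.0488]
tcp_rot: [-179.8, 0.2, 13.1]
wrist_force: [-8.3, -0.4, 5.9]
grip_width: 0.0001
grasp_force: 3.9
time_s: 13.1
tool_pos: [0.5015, -0.0791, 0.0485]
tcp_rot: [-179.7, 0.4, 13.0]
wrist_force: [-13.0, -1.2, 12.5]
grip_width: 0.0004
grasp_force: 7.0
```

```bash
python3 -m jog '[[[0,0,-0.1,0,0,0,0],[0,0,-0.1,0,0,0,0]]]'
python3 -m jog '[[[0,0,-0.1,0,0,0,0],[0,0,-0.1,0,0,0,0]]]'
```

```text
time_s: 13.3
tool_pos: [0.5055, -0.0783, 0.0498]
tcp_rot: [-179.9, 0.1, 13.1]
wrist_force: [-1.3, -0.6, 0.2]
grip_width: 0.0004
grasp_force: 0.6
time_s: 13.5
tool_pos: [0.5061, -0.0781, 0.0509]
tcp_rot: [-179.9, 0.0, 13.2]
wrist_force: [-0.3, -0.1, -1.2]
grip_width: -0.0002
grasp_force: 0.6
```

```bash
python3 -m jog '[[[0.15,0,-0.03,0,0,0,0],[0.3,0,-0.06,0,0,0,0],[0.3,0,-0.06,0,0,0,0]]]'
python3 -m jog '[[[0.15,0,-0.03,0,0,0,0],[0.3,0,-0.06,0,0,0,0],[0.3,0,-0.06,0,0,0,0]]]'
python3 - <<'E'
from h import *
for n in("sandstone","end_stop"):
    for d in r.search_frame("wrist",n)[:2]: print(n,np.round(d["point"]),d["conf"])
E
```

```text
time_s: 13.8
tool_pos: [0.5093, -0.0775, 0.0514]
tcp_rot: [-179.9, 0.0, 13.2]
wrist_force: [-1.5, 0.4, -1.0]
grip_width: 0.0
grasp_force: 0.5
time_s: 14.1
tool_pos: [0.5121, -0.0769, 0.0521]
tcp_rot: [-179.9, 0.0, 13.1]
wrist_force: [-0.7, 0.0, -0.9]
grip_width: 0.0002
grasp_force: 0.5
sandstone [104. 278.] 0.85
sandstone [ 50. 514.] 0.71
```

```bash
python3 -m jog '[[[0.1,0,-0.01,0,0,0,0],[0.2,0,-0.02,0,0,0,0],[0.3,0,-0.03,0,0,0,0],[0.3,0,-0.03,0,0,0,0]]]'
python3 -m jog '[[[0.1,0,-0.01,0,0,0,0],[0.2,0,-0.02,0,0,0,0],[0.2,0,-0.02,0,0,0,0]]]'
python3 - <<'E'
from h import *
print(r.get_obs()["wrist_force"]);save("wrist","w5.png",(0,220,160,440),2.5)
E
```

```text
time_s: 14.6
tool_pos: [0.5149, -0.0762, 0.0523]
tcp_rot: [-179.9, 0.0, 13.1]
wrist_force: [-2.3, -0.1, -1.0]
grip_width: 0.0
grasp_force: 0.5
time_s: 14.9
tool_pos: [0.5168, -0.0757, 0.0525]
tcp_rot: [-179.9, 0.0, 13.1]
wrist_force: [-0.0, 0.7, -0.6]
grip_width: 0.0003
grasp_force: 0.4
[-0.0322  0.6808 -0.5883]
```

View pics/w5.png

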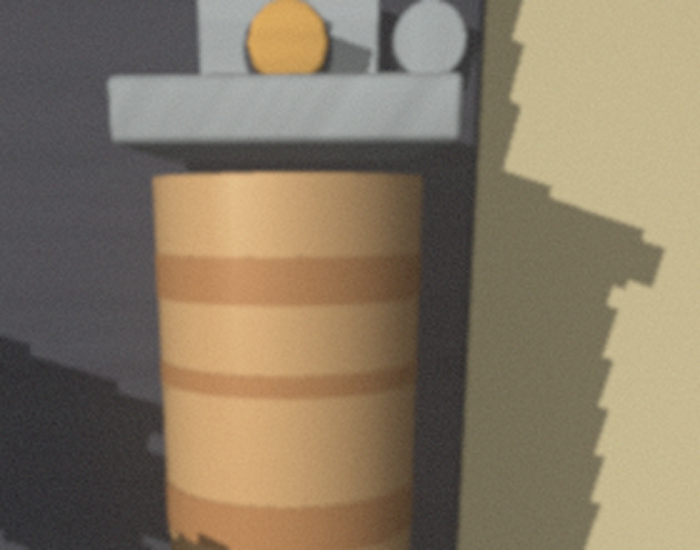

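The plug front (row 175) is a few mm short of the stop's face (row 140) and square to it. Now small steps.

```bash
python3 -m jog '[[[0.05,0,-0.01,0,0,0,0],[0.1,0,-0.01,0,0,0,0],[0.1,0,-0.01,0,0,0,0]]]'
python3 -m jog '[[[0.05,0,-0.01,0,0,0,0],[0.1,0,-0.01,0,0,0,0],[0.1,0,-0.01,0,0,0,0]]]'
```

```text
time_s: 15.25
tool_pos: [0.5177, -0.0755, 0.0526]
tcp_rot: [-179.9, 0.1, 13.1]
wrist_force: [-0.6, 0.9, 0.2]
grip_width: 0.0
grasp_force: 0.5
time_s: 15.55
tool_pos: [0.5187, -0.0753, 0.0527]
tcp_rot: [-179.9, 0.1, 13.1]
wrist_force: [-0.8, -0.0, -0.7]
grip_width: -0.0002
grasp_force: 0.5
```

```bash
python3 -m jog '[[[0.05,0,-0.01,0,0,0,0],[0.1,0,-0.01,0,0,0,0],[0.1,0,-0.01,0,0,0,0]]]'
```

```text
time_s: 15.85
tool_pos: [0.5196, -0.0751, 0.0528]
tcp_rot: [-179.9, 0.1, 13.1]
wrist_force: [-1.3, -0.1, -0.4]
grip_width: -0.0004
grasp_force: 0.5
```

```bash
python3 -m jog '[[[0.05,0,-0.01,0,0,0,0],[0.1,0,-0.01,0,0,0,0],[0.1,0,-0.01,0,0,0,0]]]'
```

```text
time_s: 16.15
tool_pos: [0.5203, -0.0749, 0.0528]
tcp_rot: [-179.9, 0.1, 13.1]
wrist_force: [-2.7, -1.3, -0.6]
grip_width: 0.0002
grasp_force: 0.9
```

```bash
python3 -m jog '[[[0.05,0,0,0,0,0,0],[0.1,0,-0.01,0,0,0,0],[0.1,0,-0.01,0,0,0,0]]]'
```

```text
time_s: 16.45
tool_pos: [0.5204, -0.0749, 0.0527]
tcp_rot: [-179.9, 0.2, 13.1]
wrist_force: [-5.4, -2.0, -0.3]
grip_width: 0.0005
grasp_force: 2.6
```

```bash
python3 -m jog '[[[0.04,0,0,0,0,0,0],[0.04,0,0,0,0,0,0],[0.04,0,0,0,0,0,0],[0.04,0,0,0,0,0,0]]]'
```

```text
time_s: 16.85
tool_pos: [0.5204, -0.0749, 0.0526]
tcp_rot: [-179.9, 0.2, 13.1]
wrist_force: [-6.2, -1.6, -0.7]
grip_width: 0.0
grasp_force: 3.0
```

```bash
python3 -m jog '[[[0.03,0,0,0,0,0,0],[0.03,0,0,0,0,0,0],[0.03,0,0,0,0,0,0],[0.03,0,0,0,0,0,0]]]'; python3 -c "
from h import *
a=[]
for i in range(3):
    save('wrist','w6.png',(0,220,160,440),2.5);a.append(r.get_obs()['wrist_force'])
print(np.array(a))"
```

```text
time_s: 17.25
tool_pos: [0.5205, -0.0749, 0.0526]
tcp_rot: [-179.8, 0.2, 13.1]
wrist_force: [-6.9, -1.8, -0.5]
grip_width: -0.0003
grasp_force: 3.3
[[-6.3332 -2.861  -0.556 ]
 [-6.8488 -2.4683 -0.8416]
 [-5.6151 -2.1416  0.1944]]
```

View pics/w6.png

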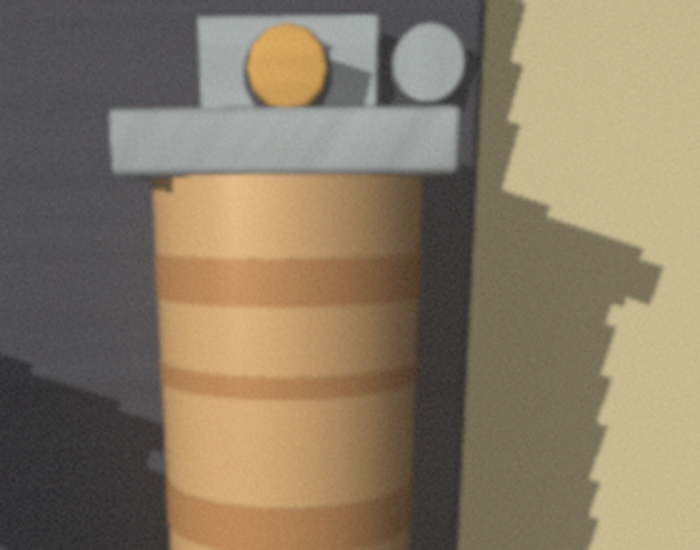

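Home: the plug's end meets the stop along its whole width, at about 7 N. Now I back off, rise and measure the handle.

```bash
python3 -m jog '[[[-0.5,0,0,0,0,0,0],[-2,0,0,0,0,0,0],[-2,0,-5,0,0,0,0],[-2,0,-10,0,0,0,0],[-2,0,-15,0,0,0,0],[-2,0,-20,0,0,0,0],[-2,0,-25,0,0,0,0],[-2,-5,-25,0,0,0,0],[-2,-10,-25,0,0,0,0],[-2,-11,-25,0,0,0,0]]]'
python3 -m jog '[[[0,0,0,0,0,0,0],[0,0,0,0,0,0,0]]]'
cat > hd.py <<'E'
from h import *
n=np.array([np.cos(np.radians(13.2)),np.sin(np.radians(13.2)),0]);m=np.array([-n[1],n[0],0])
N0=np.array([.605,-.056,.053])-.038*n
M=np.array([n,m,[0,0,1]])
def red(cam):
    P=r.camera_params(cam); im=r.read_camera(cam).astype(int)
    k=((im[:,:,0]>70)&(im[:,:,1]<im[:,:,0]*.35)&(im[:,:,2]<im[:,:,0]*.4)).astype(np.uint8)
    c,l,s,_=cv2.connectedComponentsWithStats(k); i=1+np.argmax(s[1:,4]); ys,xs=np.where(l==i)
    q=np.c_[xs,ys].astype(float);ce=q.mean(0);u=np.linalg.svd(q-ce,full_matrices=False)[2][0];t=(q-ce)@u
    e=[ce+u*t.min(),ce+u*t.max()]
    K=np.array(P["camera_matrix"]);R=np.array(P["R"]);C=-R.T@np.array(P["t"])
    d=[R.T@np.linalg.solve(K,[*x,1]) for x in e]
    return s[i,4],ce,e,C,d
if __name__=="__main__":
    print(r.get_obs()["tool_pos"],"nest",N0)
    for cam in("wrist","top","scene"):
        A,ce,e,C,d=red(cam);print(cam,A,np.round(ce),np.round(e))
        N=np.cross(*d);N/=np.linalg.norm(N)   # plane through camera and handle axis
        for x in d:
            for yz in [(.0,0)]:
                pass
            # intersect with plane nest x=0
            X=C+x*(((N0-C)@n)/(x@n));print("  x=0 plane hit (nest)",M@(X-N0))
        # nest x of axis at two known axis points (grip -> axis is 9.5 mm outward-below)
        s=np.radians(62);
        for k in(-80,-40,0,25):
            a=np.array([.145+.0095*np.sin(s)+k/1000*np.cos(s),.115-.0095*np.cos(s)+k/1000*np.sin(s)])
            X=N0+M.T@np.array([0,*a]);print("  need x",k,round(-(N@(X-C))/(N@n)*1000,1))
E
python3 hd.py
```

```text
time_s: 18.4
tool_pos: [0.4782, 0.0339, 0.3036]
tcp_rot: [-179.7, -0.1, 13.6]
wrist_force: [-0.6, -0.2, -0.1]
grip_width: 0.0001
grasp_force: 0.0
time_s: 18.6
tool_pos: [0.4787, 0.0276, 0.3037]
tcp_rot: [-179.8, -0.0, 13.2]
wrist_force: [-0.1, -0.5, 0.1]
grip_width: -0.0003
grasp_force: 0.0
[0.4787 0.0276 0.3037] nest [ 0.568  -0.0647  0.053 ]
wrist 334 [197. 101.] [[195.  89.]
 [199. 113.]]
  x=0 plane hit (nest) [-0.      0.2997 -0.5144]
  x=0 plane hit (nest) [0.     0.1531 0.1794]
  need x -80 -913.6
  need x -40 -554.7
  need x 0 -195.8
  need x 25 28.5
top 9 [253. 232.] [[253. 229.]
 [253. 234.]]
  x=0 plane hit (nest) [0.     0.1635 0.214 ]
  x=0 plane hit (nest) [-0.      0.1687  0.1161]
  need x -80 200.3
  need x -40 127.6
  need x 0 54.9
  need x 25 9.5
scene 147 [274. 186.] [[278. 170.]
 [270. 202.]]
  x=0 plane hit (nest) [-0.      0.1712  0.1213]
  x=0 plane hit (nest) [-0.      0.1301  0.0452]
  need x -80 5.0
  need x -40 5.2
  need x 0 5.3
  need x 25 5.4
```

```bash
sed -i 's/k=((im.*/k=((im[:,:,0]>35)\&(im[:,:,1]<im[:,:,0]*.5)\&(im[:,:,2]<im[:,:,0]*.5)).astype(np.uint8)/' hd.py; python3 hd.py
```

```text
[0.4785 0.0259 0.3035] nest [ 0.568  -0.0647  0.053 ]
wrist 1407 [222.  97.] [[264.  94.]
 [184. 100.]]
  x=0 plane hit (nest) [-0.      0.1248 -0.1023]
  x=0 plane hit (nest) [0.     0.1935 0.0342]
  need x -80 5.0
  need x -40 4.9
  need x 0 4.9
  need x 25 4.8
top 20 [253. 231.] [[253. 228.]
 [253. 234.]]
  x=0 plane hit (nest) [-0.      0.1617  0.2311]
  x=0 plane hit (nest) [-0.      0.1685  0.1133]
  need x -80 172.8
  need x -40 109.5
  need x 0 46.3
  need x 25 6.7
scene 199 [274. 185.] [[278. 169.]
 [269. 202.]]
  x=0 plane hit (nest) [-0.      0.1697  0.1243]
  x=0 plane hit (nest) [-0.      0.1287  0.0468]
  need x -80 4.1
  need x -40 4.1
  need x 0 4.0
  need x 25 4.0
```

```bash
sed -i 's/-.038\*n/-.0335*n/' hd.py; python3 - <<'E'
from hd import *
A,ce,e,C,d=red("wrist")
for x in d: print("hit",M@(C+x*(((N0-C)@n)/(x@n))-N0))
W=lambda y,z:N0+M.T@np.array([0,y,z])
hi=W(.120,.180);print(hi,row(hi,13.2,tilt=20*n))
from scipy.spatial.transform import Rotation as Ro
b=(hi,(Ro.from_rotvec(20*n,degrees=True)*Ro.from_euler("xyz",[180,0,13.2],degrees=True)).as_euler("xyz",degrees=True))
pre=W(.138,.131);print("pre",pre,row(pre,13.2,tilt=20*n,base=b))
path=[(145,115,62,15,-1),(163,110,54,13,-1),(175,106,47,12,-1),(187,101,40,11,-1),(200,93,31,10,-1),(205,87,25,10,-1),(211,77,17,8,0),(216,54,4,8,1),(218,43,-2,8,1)]
q=np.array([.138,.131])
for y,z,s,k,c in path:
    s=np.radians(s);t=np.array([y+k*np.cos(s)+c*6.6,z+k*np.sin(s)+c*2.4])/1000
    D=t-q;q=t;c2,s2=np.cos(np.radians(20)),np.sin(np.radians(20))
    print(np.round(t*1000,1),"shift cm ty,tz",np.round([-(D[0]*c2+D[1]*s2)*100,(D[0]*s2-D[1]*c2)*100],2))
E
```

```text
hit [-0.      0.1695  0.1334]
hit [0.     0.1201 0.0246]
[0.545  0.0532 0.233 ] [ 7.11 -1.08  7.02 19.9   0.02 -0.19]
pre [0.5409 0.0707 0.184 ] [ 0.   -0.02  5.22 -0.   -0.   -0.  ]
[145.4 125.8] shift cm ty,tz [-0.52  0.74]
[164.  118.1] shift cm ty,tz [-1.48  1.36]
[176.6 112.4] shift cm ty,tz [-0.98  0.97]
[188.8 105.7] shift cm ty,tz [-0.92  1.05]
[202.   95.8] shift cm ty,tz [-0.9   1.38]
[207.5  88.8] shift cm ty,tz [-0.28  0.84]
[218.7  79.3] shift cm ty,tz [-0.73  1.27]
[230.6  57. ] shift cm ty,tz [-0.36  2.51]
[232.6  45.1] shift cm ty,tz [0.22 1.18]
```

Handle measured: tip at nest (y, z) = (170, 133) mm, against 165, 133 expected, and the plane offset is consistent between the two cameras. Going to its inner side with a 20° tilt.

```bash
python3 -m jog '[[[3.5,-0.5,0,8,0,0,0],[7,-1,0,16,0,0,0],[7.1,-1.1,3.5,20,0,0,0],[7.1,-1.1,7,20,0,0,0],[7.1,-1.1,7,20,0,0,0],[7.1,-1.1,7,20,0,0,0]]]'
python3 -c "
from hd import *
o=r.get_obs();print(M@(o['tool_pos']-N0),o['tcp_rot'],row(N0+M.T@np.array([0,.138,.131]),13.2,tilt=20*n))"
```

```text
time_s: 19.55
tool_pos: [0.5444, 0.0524, 0.2323]
tcp_rot: [-160.0, 0.2, 12.9]
wrist_force: [-0.4, 0.1, 1.6]
grip_width: 0.0002
grasp_force: 0.0
[-0.0007  0.1194  0.1793] [-159.9788    0.2406   12.902 ] [ 0.09 -0.09  5.18 -0.02  0.12 -0.36]
```

```bash
python3 -m jog '[[[0.1,-0.1,2,0,0,0,0],[0.1,-0.1,4,0,0,0,0],[0.1,-0.1,5.2,0,0,0,0],[0.1,-0.1,5.2,0,0,0,0]]]'
python3 -m jog '[[[0,-0.3,0.4,0,0,0,0],[0,-0.5,0.7,0,0,0,0],[0,-0.5,0.7,0,0,0,0]]]'
python3 -m jog '[[[0,-0.5,0.45,0,0,0,0],[0,-0.5,0.45,0,0,0,0]]]'
```

```text
time_s: 19.95
tool_pos: [0.5407, 0.0756, 0.1852]
tcp_rot: [-159.9, 0.0, 13.4]
wrist_force: [-0.6, 0.3, 0.0]
grip_width: 0.0001
grasp_force: 0.0
time_s: 20.25
tool_pos: [0.5398, 0.0807, 0.1804]
tcp_rot: [-159.9, 0.0, 13.2]
wrist_force: [0.5, 0.8, -0.1]
grip_width: -0.0
grasp_force: 0.0
time_s: 20.45
tool_pos: [0.5386, 0.0864, 0.1777]
tcp_rot: [-159.9, -0.0, 13.1]
wrist_force: [0.4, -0.2, 3.7]
grip_width: 0.0003
grasp_force: 1.4
```

```bash
python3 -m jog '[[[0,-0.24,0.32,0,0,0,0],[0,-0.48,0.65,0,0,0,0],[0,-0.72,0.97,0,0,0,0]]]'
python3 -m jog '[[[0,-0.33,0.32,0,0,0,0],[0,-0.66,0.65,0,0,0,0],[0,-0.98,0.97,0,0,0,0],[0,-1.3,1.32,0,0,0,0],[0,-1.6,1.67,0,0,0,0],[0,-1.9,2.02,0,0,0,0]]]'
```

```text
time_s: 20.75
tool_pos: [0.5367, 0.0957, 0.1713]
tcp_rot: [-159.9, -0.0, 13.1]
wrist_force: [0.8, -1.1, 5.9]
grip_width: 0.0
grasp_force: 2.5
time_s: 21.35
tool_pos: [0.5308, 0.1205, 0.1589]
tcp_rot: [-159.8, -0.0, 13.1]
wrist_force: [1.3, -0.5, 4.6]
grip_width: 0.0002
grasp_force: 1.8
```

```bash
python3 -c "
from hd import *
o=r.get_obs();print(M@(o['tool_pos']-N0),o['tcp_rot'],M@o['wrist_force'])
A,ce,e,C,d=red('scene')
for x in d: print('hit',M@(C+x*(((N0-C)@n)/(x@n))-N0))"
```

```text
[0.0016 0.1888 0.1059] [-159.8345   -0.0157   13.1181] [ 1.1834 -0.8024  4.5742]
hit [0.     0.1925 0.0936]
hit [0.     0.1447 0.0547]
```

```bash
python3 -m jog '[[[0,-0.3,0.46,0,0,0,0],[0,-0.6,0.92,0,0,0,0],[0,-0.9,1.38,0,0,0,0],[0,-1.04,1.8,0,0,0,0],[0,-1.18,2.22,0,0,0,0],[0,-1.18,2.22,0,0,0,0]]]'
python3 -m jog '[[[0,-0.24,0.42,0,0,0,0],[0,-0.48,0.84,0,0,0,0],[0,-0.6,1.0,0,0,0,0],[0,-0.6,1.0,0,0,0,0]]]'
```

```text
time_s: 22.0
tool_pos: [0.5251, 0.1387, 0.1405]
tcp_rot: [-159.9, 0.2, 13.2]
wrist_force: [-0.2, 0.6, 0.9]
grip_width: -0.0
grasp_force: 0.0
time_s: 22.4
tool_pos: [0.5236, 0.1476, 0.1339]
tcp_rot: [-159.9, 0.1, 13.2]
wrist_force: [-0.2, -0.5, 0.2]
grip_width: 0.0002
grasp_force: 0.0
```

```bash
python3 -m jog '[[[0,-0.03,0.2,0,0,0,0],[0,-0.06,0.4,0,0,0,0],[0,-0.06,0.4,0,0,0,0]]]'
python3 -m jog '[[[0,-0.03,0.2,0,0,0,0],[0,-0.03,0.2,0,0,0,0]]]'
python3 -m jog '[[[0,-0.03,0.2,0,0,0,0],[0,-0.03,0.2,0,0,0,0]]]'
```

```text
time_s: 22.7
tool_pos: [0.5236, 0.149, 0.1306]
tcp_rot: [-159.9, 0.0, 13.1]
wrist_force: [-0.4, -0.8, 1.3]
grip_width: 0.0002
grasp_force: 0.4
time_s: 22.9
tool_pos: [0.5235, 0.1496, 0.1291]
tcp_rot: [-159.9, 0.0, 13.1]
wrist_force: [0.4, -2.7, 4.1]
grip_width: -0.0001
grasp_force: 2.2
time_s: 23.1
tool_pos: [0.5235, 0.1501, 0.1276]
tcp_rot: [-159.9, 0.0, 13.1]
wrist_force: [-1.4, -3.3, 7.1]
grip_width: -0.0
grasp_force: 3.8
```

```bash
python3 -m jog '[[[0,-0.03,0.2,0,0,0,0],[0,-0.03,0.2,0,0,0,0]]]'
python3 -m jog '[[[0,-0.03,0.2,0,0,0,0],[0,-0.03,0.2,0,0,0,0]]]'
python3 -m jog '[[[0,-0.03,0.2,0,0,0,0],[0,-0.03,0.2,0,0,0,0]]]'
```

```text
time_s: 23.3
tool_pos: [0.5233, 0.1507, 0.126]
tcp_rot: [-159.9, 0.0, 13.1]
wrist_force: [-2.5, -4.7, 9.3]
grip_width: -0.0001
grasp_force: 5.0
time_s: 23.5
tool_pos: [0.5233, 0.1512, 0.1244]
tcp_rot: [-159.9, -0.0, 13.0]
wrist_force: [-2.4, -6.8, 9.7]
grip_width: 0.0002
grasp_force: 5.9
time_s: 23.7
tool_pos: [0.5231, 0.1517, 0.1227]
tcp_rot: [-160.0, -0.0, 13.0]
wrist_force: [-2.5, -6.8, 11.3]
grip_width: -0.0002
grasp_force: 6.4
```

```bash
python3 -m jog '[[[0,-0.02,0.2,0,0,0,0],[0,-0.02,0.2,0,0,0,0]]]'
python3 -m jog '[[[0,-0.02,0.2,0,0,0,0],[0,-0.02,0.2,0,0,0,0]]]'
```

```text
time_s: 23.9
tool_pos: [0.523, 0.1523, 0.1209]
tcp_rot: [-160.0, -0.0, 13.0]
wrist_force: [-1.8, -7.8, 12.0]
grip_width: 0.0001
grasp_force: 6.6
time_s: 24.1
tool_pos: [0.5229, 0.1528, 0.119]
tcp_rot: [-160.0, -0.0, 13.0]
wrist_force: [-2.0, -8.0, 11.4]
grip_width: 0.0002
grasp_force: 6.4
```

```bash
python3 -m jog '[[[0,0.05,0.2,0,0,0,0],[0,0.05,0.2,0,0,0,0]]]'
python3 -m jog '[[[0,0.05,0.2,0,0,0,0],[0,0.05,0.2,0,0,0,0]]]'
python3 -m jog '[[[0,0.03,0.2,0,0,0,0],[0,0.03,0.2,0,0,0,0]]]'
```

```text
time_s: 24.3
tool_pos: [0.5228, 0.1533, 0.1169]
tcp_rot: [-160.0, -0.0, 13.0]
wrist_force: [-1.3, -7.4, 11.0]
grip_width: 0.0001
grasp_force: 5.8
time_s: 24.5
tool_pos: [0.5226, 0.1538, 0.1146]
tcp_rot: [-160.0, -0.0, 13.0]
wrist_force: [-1.0, -6.3, 8.8]
grip_width: 0.0001
grasp_force: 4.7
time_s: 24.7
tool_pos: [0.5225, 0.1543, 0.1124]
tcp_rot: [-160.0, -0.0, 13.0]
wrist_force: [-0.3, -6.8, 5.7]
grip_width: -0.0004
grasp_force: 3.3
```

```bash
python3 -m jog '[[[0,0.03,0.2,0,0,0,0],[0,0.03,0.2,0,0,0,0]]]'
python3 -m jog '[[[0,0.03,0.2,0,0,0,0],[0,0.03,0.2,0,0,0,0]]]'
python3 -m jog '[[[0,0.03,0.2,0,0,0,0],[0,0.03,0.2,0,0,0,0]]]'
```

```text
time_s: 24.9
tool_pos: [0.5222, 0.156, 0.1102]
tcp_rot: [-159.9, 0.0, 13.1]
wrist_force: [1.0, -3.4, 2.6]
grip_width: 0.0004
grasp_force: 1.7
time_s: 25.1
tool_pos: [0.521, 0.1578, 0.1076]
tcp_rot: [-159.8, 0.1, 13.2]
wrist_force: [0.2, 0.3, -0.2]
grip_width: 0.0
grasp_force: 0.0
time_s: 25.3
tool_pos: [0.5209, 0.1581, 0.1056]
tcp_rot: [-159.9, 0.1, 13.2]
wrist_force: [-0.5, -0.1, -0.4]
grip_width: -0.0001
grasp_force: 0.0
```

```bash
python3 -m jog '[[[0,0.05,0.2,0,0,0,0],[0,0.1,0.4,0,0,0,0],[0,0.1,0.4,0,0,0,0]]]'
python3 -m jog '[[[0,0.05,0.2,0,0,0,0],[0,0.05,0.2,0,0,0,0]]]'
python3 -m jog '[[[0,0.03,0.1,0,0,0,0],[0,0.03,0.1,0,0,0,0]]]'
```

```text
time_s: 25.6
tool_pos: [0.5211, 0.1581, 0.1017]
tcp_rot: [-159.9, 0.1, 13.1]
wrist_force: [0.1, -0.3, -0.7]
grip_width: 0.0001
grasp_force: 0.0
time_s: 25.8
tool_pos: [0.5212, 0.1582, 0.0998]
tcp_rot: [-159.9, 0.1, 13.1]
wrist_force: [-0.3, -0.4, -0.4]
grip_width: -0.0001
grasp_force: 0.0
time_s: 26.0
tool_pos: [0.5212, 0.1582, 0.0988]
tcp_rot: [-159.9, 0.1, 13.1]
wrist_force: [0.4, 0.6, -0.9]
grip_width: 0.0003
grasp_force: 0.0
```

Still free at z = 99 mm, so the handle lies lower, as it should when locked. I retreat upward and check the handle in the scene camera.

```bash
python3 -m jog '[[[0,0,-4,0,0,0,0],[0,0,-8,0,0,0,0],[0,0,-12,0,0,0,0],[0,0,-16,0,0,0,0],[0,0,-16,0,0,0,0],[0,0,-16,0,0,0,0]]]'
python3 -c "
from hd import *
for cam in('scene','wrist','top'):
    A,ce,e,C,d=red(cam)
    print(cam,A)
    for x in d: print('hit',M@(C+x*(((N0-C)@n)/(x@n))-N0), 'at z=.034',(lambda X:M@(X-N0))(C+x*((.053+.034-C[2])/x[2])))
for nme in('cap','sandstone'):
    print(nme,[(np.round(q['point']),round(q['conf'],2),M@(ray('scene',q['point'],.072)-N0)) for q in r.search_frame('scene',nme)[:3]])
"
```

```text
time_s: 26.6
tool_pos: [0.5343, 0.1045, 0.2497]
tcp_rot: [-159.8, -0.0, 13.1]
wrist_force: [0.2, -0.2, -0.8]
grip_width: -0.0001
grasp_force: 0.0
scene 144
hit [0.     0.2445 0.0325] at z=.034 [0.0008 0.2432 0.034 ]
hit [-0.      0.1584  0.0359] at z=.034 [-0.0011  0.1599  0.034 ]
wrist 1889
hit [0.    0.243 0.036] at z=.034 [-0.0006  0.2438  0.034 ]
hit [-0.      0.1576  0.0387] at z=.034 [-0.0014  0.1582  0.034 ]
top 167
hit [-0.      0.1616  0.0353] at z=.034 [0.0001 0.1617 0.034 ]
hit [-0.      0.2437  0.0133] at z=.034 [-0.0022  0.242   0.034 ]
cap []
sandstone [(array([301., 211.]), 0.6, array([ 0.0419, -0.154 ,  0.019 ])), (array([250., 232.]), 0.58, array([-0.0061, -0.0229,  0.019 ])), (array([363., 157.]), 0.56, array([ 0.0438, -0.3156,  0.019 ]))]
```

The handle axis lies level at z ≈ 34 mm above nest, sloping −2°, so it is locked on its stop. The hand is clear.

```bash
python3 -c "
from plant import r
print(r.sign_off())"
```

```text
the job is handed in; nothing more can be done
None
```

The job is handed in at about 27 s of the 69 s. The sandstone plug was pushed home on the end stop at about 7 N and the clamp handle locked past centre (peak push about 14 N). The hand is clear and touched no other listed thing, but the cap force and the plug's position after clamping were not measured.

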